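# Put the loaded kit tray back into its rack

### The job

Put the sanding kit away. A loose rod standing in the guide at the mouth of the low metal rack bars the way: pull it out and stand it, knob up, in the cream-coloured open cup, then slide the loaded tray along the bench into the rack, right home against the back stop. Keep the sanding block and the clamp in the tray, and do not shift the other things on the bench or knock the cup over.

Things in the scene. Friction and masses are not known exactly. Their poses are not given: they have to be found in the camera images.
- rack: Low aluminium rack fixed to the bench, 110 deep (x) x 128 wide (y) x 56 mm high. Origin: centre of its underside; +x points into it, open mouth at x = -55 mm. Bay 116 mm wide, 50 high, no floor (the tray slides on the bench). 34 mm high lead-in cheeks flare out to x = -72, y = +-72 mm. With the tray home, the tray's origin is at rack x = -1, y = 0 mm, axes parallel.
- rod: Loose steel rod, 148 mm long, 60 g, upright in the rack's guide hole, barring the mouth. 8 mm shaft; 20 mm collar 60 to 65 mm above the foot, resting on the guide (foot 4 mm over the bench); black knob 18 mm thick from 120 to 148 mm. Origin at the foot, z towards the knob. It is free once lifted 65 mm.
- rod_knob (a point): Middle of the rod's knob, 134 mm above its foot: where to grip the rod from above.
- tray: Loose dark steel tray, 100 long (x) x 110 wide (y) x 20 mm high, walls and floor 4 mm, 0.35 kg, on the bench, holding the sanding block and clamp. Origin: centre of its underside; +x end goes into the rack first. At its -x end a 14 mm wide stem carries an upright rubber grip: 14 mm thick (y), x from -111 to -79 mm, top 42 mm above the bench.
- tray_grip (a point): Point to grip on the tray's upright grip, 95 mm behind the tray's centre (tray x = -95, y = 0) and 28 mm above the bench; pinch it across the tray's y.
- cup: Loose open printed cup of cream colour, 76 x 68 x 104 mm high, hollow, inside about 46 mm across, floor 4 mm thick, 80 g, standing upright on the thin mat beyond the rack. Origin: centre of its underside, z up.
- sanding_block: Wooden sanding block, 38 x 68 x 25 mm, lying in the tray. Origin: centre of its underside.
- spring_clamp: Small spring clamp, 34 x 89 x 14 mm, lying in the tray. Origin: centre of its underside.
- jar: Bystander: screw-top jar, 55 mm across, 54 mm high. Origin: centre of its underside. Leave it where it is.
- black_body: Bystander: black printed hollow body, 75 x 69 x 109 mm high. Origin: centre of its underside. Leave it where it is.
- rack_back (a point): Middle of the face of the rack's back stop, rack x = +49 mm, 20 mm above the bench; the tray's +x wall ends against it.
- rack_guide (a point): Centre of the upright 12 mm hole's upper mouth, 64 mm above the bench, in the dark guide block (26 x 34 mm, z 44 to 64 mm) that stands out over the middle of the rack's mouth (rack x = -68, y = 0 mm).
Not all that is in view belongs to the job. What is shaped like the rod but green is not meant.

How it is judged:
On the way, in this order (a step that is already met when the one before it is completed fails the run):
1. the rod stands in the cup, knob up (horizontal distance between rod and cup below 0.032 m and z of rod in the frame of cup between -0.01 and 0.02 m and angle between cup's own z axis and vertical below 0.15 rad and z of rod_knob in the frame of cup above 0.1 m), for 0.2 s.
2. the tray is fully home in the rack (x of tray in the frame of rack between -0.006 and 0.004 m and y of tray in the frame of rack between -0.006 and 0.006 m and z of tray in the frame of rack between -0.004 and 0.005 m and angle between the x axis of tray and the x axis of rack, either way round below 0.07 rad), for 0.2 s.
At the end, for the whole second after the job is handed in: Rod knob up in the upright cup, foot within 32 mm of the cup's centre and 20 mm of its underside; tray on the bench in the rack, within 5 mm of the back stop, 6 mm of the middle and 0.07 rad of straight, block and clamp lying in it; all released and at rest (all of step 1 and all of step 2 and x of sanding_block in the frame of tray between -0.05 and 0.05 m and y of sanding_block in the frame of tray between -0.055 and 0.055 m and z of sanding_block in the frame of tray between -0.005 and 0.022 m and x of spring_clamp in the frame of tray between -0.05 and 0.05 m and y of spring_clamp in the frame of tray between -0.055 and 0.055 m and z of spring_clamp in the frame of tray between -0.005 and 0.03 m and linear speed of each of tray, rod, cup, sanding_block, spring_clamp below 0.02 m/s); the robot touches nothing.
It fails at once if the cup is knocked over (angle between cup's own z axis and vertical above 0.6 rad).
It fails at once if the jar or the black body is shifted by more than 30 mm (distance of any of jar, black_body from where it was at the start of the episode above 0.03 m).
It fails at once if the sanding block or the clamp leaves the tray (distance between any of sanding_block, spring_clamp and tray above 0.09 m).
It also fails if it takes over 67 s, if anything falls off the work surface, if the arm or the gripper's body presses on something with over 40 N, if the wrist force passes 120 N, or if a joint passes its speed limit or range.

### The arm

A 7-joint arm with a two-finger parallel gripper is mounted at the origin on a cart in front of the work surface, level with it; the furniture and walls round the work are solid. World frame = base frame: x ahead of the robot, y to its left, z up, the work surface at z = 0. Lengths are in m, angles in rad, forces in N, time in s.
With the tool pointing down it reaches from about 0.4 to 0.85 m from the base axis. Payload 4.5 kg.
Tool frame: the origin (TCP) lies midway between the tips of the shut fingers; the grasp point (between the pads) lies 19 mm behind it (ctrl.grip_point_offset is the distance from the TCP to the grasp point, in m); y points along the fingers, z is the direction in which the jaws open and shut, and the axes are right-handed (so a half turn about y gives the same grasp; the last joint's range is limited). The gripper opens to 88 mm and grips with 3 to 60 N. Pads are 18 mm wide; open, the fingers measure 123 mm over their backs; the gripper's body (75 mm by 187 mm) begins 45 mm behind the grasp point.
Start: joints at [1.152, 0.689, -0.195, 1.565, 0.157, 0.902, -0.215], TCP at [0.273, -0.562, 0.202] pointing down, gripper open.
Joint ranges: [-3.01, 3.01], [-0.46, 2.08], [-1.47, 1.51], [0.13, 2.56], [-1, 4.14], [0.04, 2.09], [-2.66, 2.66]. Speed limits (rad/s): [2.57, 2.57, 3.14, 3.14, 3.14, 3.14, 3.14].

### API

Orientations are given as a rotation vector (axis times angle).
In Python, from workcell import get_state, imaging, finish_job, ctrl gives the robot as it stands. The module is installed in compiled form; this text tells all that it offers.
- The arm moves only by the tool move_arm, never from a script. Its argument "deltas" is text: rows parted by semicolons, each of 7 numbers parted by spaces: the turn, a rotation vector about the world's x, y, z normalised to -1 to 1, where 1 is pi/2 rad, then the shift along the world's x, y, z normalised to -1 to 1, where 1 is 60 mm, then the opening, from -1 (shut) to 1 (fully open). A call has 1 to 20 rows; each row shifts and turns the commanded pose from where the row before left it; what a row does not reach is not made up. A row lasts 1/8 s, in which the tool goes at most 62.5 mm and 10.7 degrees, less where a joint would pass 70% of its speed; a pose out of reach is approached as far as the arm can. A call with a number of a shift or a turn outside -1 to 1 is refused whole. A call with a gripper value outside its range is refused whole. The fingers move at their own pace and stop on an object; "squeeze" is the grip in N (left out, the last holds). Time passes only in rows, so rows that do not move let the fingers close. It gives the time, the measured TCP pose, the force and the opening at its end, in the units of the state.
- get_state(): the state, without advancing time (a new reading comes with each control period).
- imaging.snapshot(name): name is "scene" or "top" or "wrist"; returns the picture (400x640x3 uint8, red, green, blue); there is no depth.
- imaging.camera_model(name): a dict with "intrinsics" (3x3 intrinsics, pixels), "pose" (4x4, takes a point from camera to world coordinates). Camera axes: x right, y up, looking along -z (the intrinsics and any distortion apply to the point x, -y, -z); pixel columns grow to the right and rows downward; lengths in m; the calibration is good to about 2 mm. A picture is of the moment at which its call begins: read the wrist's pose just before it. camera_model takes no time and is no camera call; for the wrist camera it gives the pose at the moment of the call.
- finish_job(): hands the job in, once; it reports no verdict.
Trained networks look in the newest picture that a camera, given by its name, has taken for a name from the list of things; names that differ only in an ending like _2 or _b are one class to them, and where a whole thing is asked for, a point or a joint stands for the part that bears it (a point fixed in the world has none). Each returns a list of dicts, best first, with "score" (0 to 1); they miss things now and then, are a little off and sometimes report something else, mostly with a low value. They report only what shows in the picture. A call takes as long as a camera call. They do not tell look-alikes from the thing itself.
- imaging.find_in(query, camera): "bbox" ([centre column, centre row, width, height] as shares, 0 to 1, of the picture: columns of its width, rows of its height, round what is visible of it).
The state is a dict: "time_s": time; "joints": joint angles; "joint_velocities": joint speeds; "joint_torque": joint torques, N m; "ee_pos": TCP position; "ee_rot": TCP orientation; "ft_force": force on the tool from outside, world axes, zero at the start; "torque": the same for the moment, N m; "gripper_width": finger opening in m.
Only numpy, scipy, OpenCV 4.12 (cv2) and the standard library are available. Lean on these libraries where they do the work, as an engineer would, in place of code of your own. Each camera call takes 0.05 s, during which the arm holds its last target. There are 200 camera calls.

## Working session

There is one attempt and no reset: what is moved stays moved. The work goes in short steps, Python scripts to look and compute and a tool call to move; the robot and the scene stay as the last step left them, time stands still between calls to the robot, and variables do not carry over. Pictures are saved under pics/ and viewed, about 8 in all and at most 12, crops included, and the job is handed in when it is done.

Besides the shell and the picture viewer there is one more tool, called after "Emit:" by a JSON object that holds its "fn" and its "kwargs", one argument or row to a line. move_arm: Moves the arm, as the interface text tells. Scaled input: -1 to 1 covers 60 mm each way for a shift and pi/2 rad each way for a turn. Its arguments: {"type":"object","properties":{"deltas":{"type":"string"},"squeeze":{"type":"number"}},"required":["deltas"]}

```bash
mkdir -p pics
cat > h.py <<'E'
import numpy as np,cv2
from workcell import get_state, imaging, finish_job, ctrl
def snap(n,f=None):
    im=imaging.snapshot(n)
    if f: cv2.imwrite('pics/'+f,im[:,:,::-1])
    return im
def ray(cm,u,v):
    K=np.array(cm["intrinsics"]);T=np.array(cm["pose"])
    d=np.linalg.inv(K)@[u,v,1]; d=T[:3,:3]@[d[0],-d[1],-d[2]]
    return T[:3,3],d
def at(cm,u,v,z):
    o,d=ray(cm,u,v); return o+d*(z-o[2])/d[2]
def proj(cm,p):
    T=np.array(cm["pose"]);c=T[:3,:3].T@(np.array(p)-T[:3,3]);q=np.array(cm["intrinsics"])@[c[0],-c[1],-c[2]];return q[:2]/q[2]
E
python3 - <<'E'
from h import *
s=get_state();print({k:np.round(v,3) for k,v in s.items()},ctrl.grip_point_offset)
for c in ['scene','top']:
    snap(c,c+'1.png');cm=imaging.camera_model(c);print(c,np.round(cm['intrinsics'],1).tolist(),np.round(cm['pose'],3).tolist(),[k for k in cm])
    for q in ['rack','rod','tray','cup','tray_grip','rod_knob','jar','black_body']:
        for r in imaging.find_in(q,c)[:2]:
            b=np.array(r['bbox'])*[640,400,640,400];print(q,round(r['score'],2),b.round(0))
E
```

```text
{'time_s': np.float64(0.0), 'joints': array([ 1.152,  0.69 , -0.195,  1.566,  0.157,  0.902, -0.215]), 'joint_velocities': array([-0.001,  0.   ,  0.   , -0.002,  0.001, -0.001,  0.002]), 'joint_torque': array([-1.0000e-03, -5.2756e+01, -1.2670e+00, -1.5343e+01, -5.3000e-02,
        6.0000e-03,  0.0000e+00]), 'ee_pos': array([ 0.273, -0.561,  0.201]), 'ee_rot': array([-0.454,  1.972, -1.968]), 'ft_force': array([-1.16 ,  0.029,  0.688]), 'torque': array([-0.023,  0.027,  0.011]), 'gripper_width': np.float64(0.088)} 0.0187
scene [[417.9, 0.0, 314.9], [0.0, 417.9, 203.8], [0.0, 0.0, 1.0]] [[0.685, 0.527, -0.503, 0.084], [-0.728, 0.488, -0.481, -0.327], [-0.008, 0.696, 0.718, 0.735], [0.0, 0.0, 0.0, 1.0]] ['intrinsics', 'pose']
rack 0.88 [313. 242.  73.  79.]
rod 0.75 [361. 271.  14.  51.]
rod 0.72 [286. 213.  11.  45.]
tray 0.71 [293. 157.  31.  54.]
tray 0.69 [245. 208.  69.  42.]
cup 0.84 [406. 265.  43.  61.]
tray_grip 0.92 [247. 207.  73.  43.]
rod_knob 0.77 [316. 320.   9.  44.]
rod_knob 0.68 [233. 153.  16.  49.]
jar 0.93 [317. 176.  25.  28.]
black_body 0.59 [293. 157.  32.  48.]
top [[391.5, 0.0, 320.0], [0.0, 391.5, 198.1], [0.0, 0.0, 1.0]] [[-0.006, 0.996, -0.091, 0.399], [-1.0, -0.007, -0.014, 0.086], [-0.014, 0.091, 0.996, 1.187], [0.0, 0.0, 0.0, 1.0]] ['intrinsics', 'pose']
rack 0.95 [331. 196.  52.  55.]
rod 0.56 [390. 254.  12.   6.]
rod 0.37 [309. 206.   7.   6.]
tray 0.56 [261. 206.  58.  47.]
cup 0.78 [397. 177.  27.  25.]
tray_grip 0.64 [262. 203.  57.  49.]
rod_knob 0.61 [391. 255.  12.  10.]
rod_knob 0.38 [311. 204.  10.  12.]
jar 0.86 [287. 147.  23.  25.]
black_body 0.7 [261. 206.  61.  48.]
black_body 0.58 [262. 150.  30.  35.]
```

View pics/scene1.png

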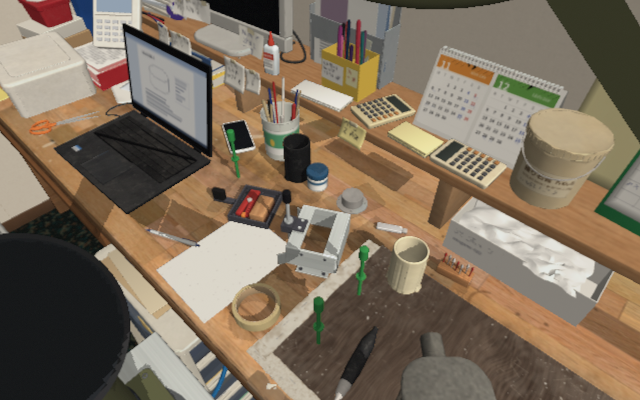

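View pics/top1.png

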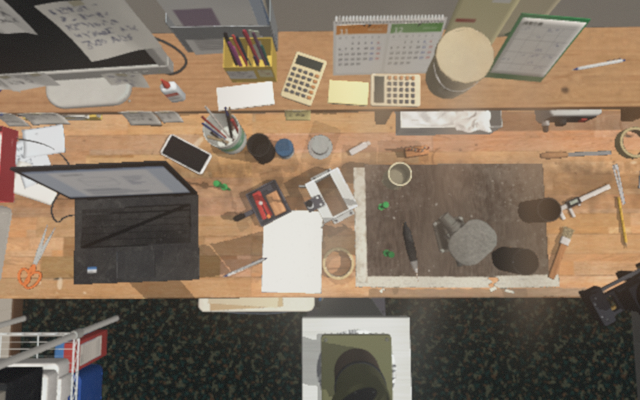

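Scene picture: rod candidates are the dark-knob rod in the rack guide (287,212), plus green look-alikes at (233,153), (362,271) and (318,320). I choose the dark one at the rack mouth. The tray is at (255,207), the rack at (318,240), the cream cup at (408,265), the jar at (317,177) and the black body at (296,158). Next, a close crop and coarse positions.

Run:
```python
from h import *
a=cv2.imread('pics/scene1.png')[130:310,200:450];b=cv2.imread('pics/top1.png')[130:230,220:420]
a=cv2.resize(a,None,fx=3.2,fy=3.2,interpolation=2)[:576];
cv2.imwrite('pics/crop.png',a)
S=imaging.camera_model('scene');t=imaging.camera_model('top')
for n,u,v,z in [('knob',311,203,.14),('cup top',400,174,.104),('rack',331,196,.056),('grip',239,216,.04),('jar',285,148,.054),('bb',262,150,.109),('tray',266,203,.01)]: print(n,at(t,u,v,z).round(3))
for n,u,v,z in [('knob',287,197,.138),('cup top',410,247,.104),('grip',218,193,.042),('jar',317,170,.054),('bb',297,144,.109)]: print(n,at(S,u,v,z).round(3))
w=imaging.camera_model('wrist');print(np.round(w['pose'],3),w['intrinsics'],get_state()['ee_pos'])
```

```text
knob [0.481 0.125 0.14 ]
cup top [ 0.563 -0.123  0.104]
rack [0.507 0.069 0.056]
grip [0.452 0.34  0.04 ]
jar [0.651 0.204 0.054]
bb [0.633 0.262 0.109]
tray [0.492 0.265 0.01 ]
knob [0.478 0.128 0.138]
cup top [ 0.566 -0.116  0.104]
grip [0.439 0.331 0.042]
jar [0.65  0.206 0.054]
bb [0.641 0.263 0.109]
[[ 0.439  0.865  0.244  0.336]
 [-0.899  0.423  0.119 -0.531]
 [-0.001 -0.272  0.962  0.385]
 [ 0.     0.     0.     1.   ]] [[346.23563402   0.         321.95414004]
 [  0.         346.23563402 197.5065249 ]
 [  0.           0.           1.        ]] [ 0.27346484 -0.56203658  0.20217111]
```

View pics/crop.png

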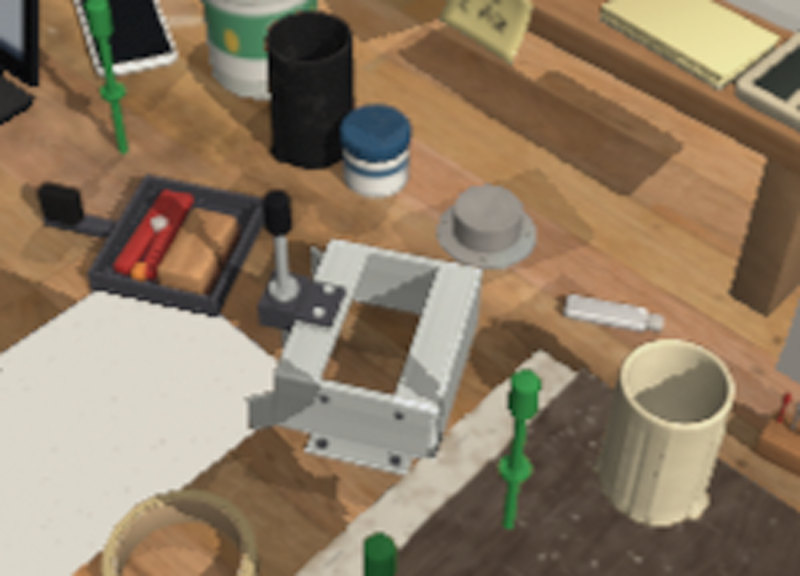

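The crop confirms it: black knob and steel rod in the dark guide at crop (278,215), tray left of the mouth, grip far left at (62,203). The tray is not aligned with the rack. I'll work out the tool axes, then move over for a wrist view.

Run:
```python
from h import *
from scipy.spatial.transform import Rotation as R
s=get_state();r=R.from_rotvec(s['ee_rot']).as_matrix();print(r.round(3));z=r[:,2];print(np.degrees(np.arctan2(z[1],z[0])))
w=imaging.camera_model('wrist')
T=np.eye(4);T[:3,:3]=r;T[:3,3]=s['ee_pos'];print((np.linalg.inv(T)@w['pose']).round(4))
```

```text
[[-0.899  0.     0.438]
 [-0.438 -0.    -0.899]
 [ 0.    -1.     0.   ]]
-64.05314466636688
[[-1.600e-03 -9.623e-01 -2.718e-01 -6.960e-02]
 [ 6.000e-04  2.718e-01 -9.623e-01 -1.829e-01]
 [ 1.000e+00 -1.700e-03  2.000e-04 -5.000e-04]
 [ 0.000e+00  0.000e+00  0.000e+00  1.000e+00]]
```

Emit:
{"fn": "move_arm", "kwargs": {
  "deltas": "0 0 0 0 0 1 1;0 0 0 0 0.5 1 1;0 0 0 0 1 0 1;0 0 0 0.2 1 0 1;0 0 0 0.2 1 0 1;0 0 0 0.2 1 0 1;0 0 0 0.2 1 0 1;0 0 0 0.2 1 0 1;0 0 0 0.2 1 0 1;0 0 0 0.2 1 0 1;0 0 0 0.2 1 0 1;0 0 0 0 0 0 1"
}}

```text
time_s: 2.4
ee_pos: [0.3704, 0.0107, 0.3186]
ee_rot: [-0.46, 1.964, -1.961]
ft_force: [0.1, -1.5, 0.2]
gripper_width: 0.0881
```

Emit:
{"fn": "move_arm", "kwargs": {
  "deltas": "0 0 0 0.5 0.8 0 1;0 0 0 0.5 0.8 0 1;0 0 0 0.5 0.8 0 1;0 0 0 0.5 0.8 0 1;0 0 0 0 0 0 1;0 0 0 0 0 0 1"
}}

```text
time_s: 3.15
ee_pos: [0.4893, 0.1958, 0.3176]
ee_rot: [-0.454, 1.97, -1.973]
ft_force: [1.1, 0.2, -1.2]
gripper_width: 0.0884
```

Run:
```python
from h import *
c='wrist';cm=imaging.camera_model(c);im=snap(c,'w1.png');np.savez('w1.npz',K=cm['intrinsics'],P=cm['pose'])
print(get_state()['ee_pos'].round(4))
for q in ['rack','rod','rod_knob','tray','tray_grip','jar','black_body','cup']:
    for r in imaging.find_in(q,c)[:2]:
        b=np.array(r['bbox'])*[640,400,640,400];print(q,round(r['score'],2),b.round(0))
```

```text
[0.4892 0.1954 0.3178]
rack 0.71 [408. 173. 111. 113.]
rack 0.61 [368. 197.  27.  35.]
rod 0.95 [500. 261.  56.  54.]
rod 0.9 [468. 358.  26.  35.]
rod_knob 0.79 [188.  50.  59.  36.]
rod_knob 0.79 [468. 358.  32.  37.]
tray 0.86 [258. 130. 121.  86.]
tray_grip 0.63 [255. 128. 124.  79.]
tray_grip 0.38 [320.  22.  61.  44.]
jar 0.64 [371.  29.  47.  57.]
black_body 0.62 [321.  22.  63.  41.]
cup 0.82 [561. 212. 100.  71.]
```

View pics/w1.png

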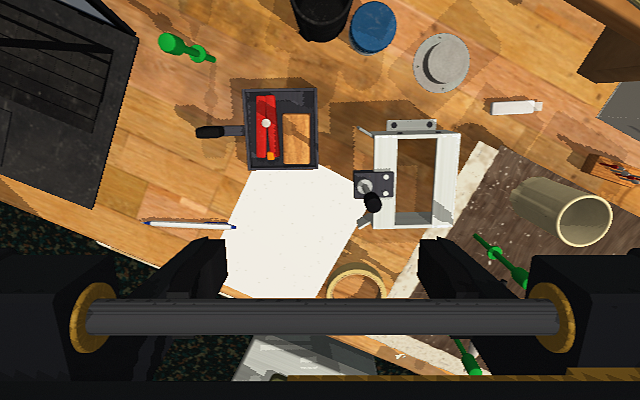

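Wrist picture: the knob is at (372,203), the rack's top frame at about (374–460,132–229), the tray at (282,128) with its grip at (210,131), and the cup rim at (584,221). I'll zoom in to get precise corners.

Run:
```python
import cv2
a=cv2.imread('pics/w1.png')[80:260,190:480]
a=cv2.resize(a,None,fx=2.75,fy=2.75,interpolation=cv2.INTER_CUBIC)
cv2.imwrite('pics/w1c.png',a)
```

```text
(no output)
```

View pics/w1c.png

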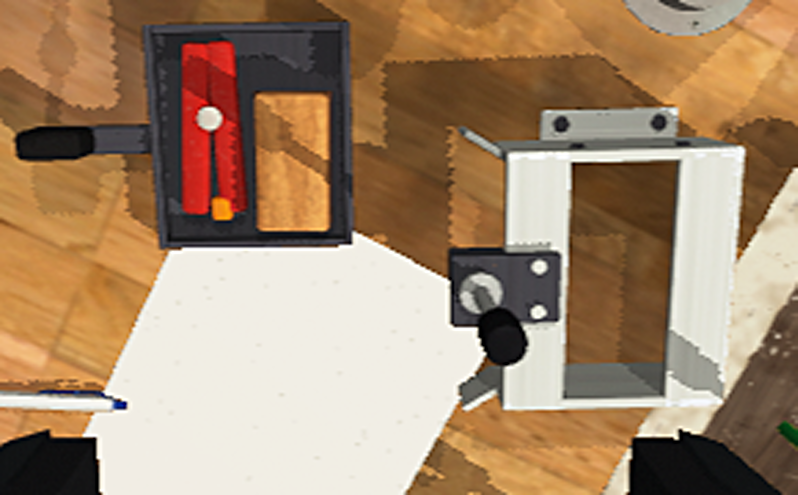

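```bash
cat > fit.py <<'E'
from h import *
from scipy.optimize import least_squares
def fit(cm,pts,x0):
    def f(x):
        c,s=np.cos(x[2]),np.sin(x[2]);e=[]
        for (u,v),(a,b,z) in pts:
            e+=list(proj(cm,[x[0]+c*a-s*b,x[1]+s*a+c*b,z])-[u,v])
        return np.array(e)
    r=least_squares(f,x0,loss='soft_l1');return r.x,r.fun.reshape(-1,2).round(1).tolist()
E
python3 - <<'E'
from fit import *
d=np.load('w1.npz');cm={'intrinsics':d['K'],'pose':d['P']}
C=lambda u,v:(u/2.75+190-.3,v/2.75+80-.3)
rk=[(C(505,151),(-.055,.064,.056)),(C(746,148),(.055,.064,.056)),(C(722,402),(.055,-.064,.056)),(C(504,407),(-.055,-.064,.056)),(C(451,249),(-.081,.017,.064)),(C(451,326),(-.081,-.017,.064))]
tr=[(C(144,26),(-.05,.055,.02)),(C(350,21),(.05,.055,.02)),(C(352,243),(.05,-.055,.02)),(C(161,247),(-.05,-.055,.02)),(C(17,132),(-.111,.007,.042)),(C(17,155),(-.111,-.007,.042))]
xr,e=fit(cm,rk,[.507,.069,-1.1]);print('rack',xr.round(4),e)
xt,e=fit(cm,tr,[.49,.265,-1.0]);print('tray',xt.round(4),e)
def P(x,a,b):c,s=np.cos(x[2]),np.sin(x[2]);return np.array([x[0]+c*a-s*b,x[1]+s*a+c*b])
print('guide',P(xr,-.068,0),'knob',at(cm,*C(508,350),.148),at(cm,*C(481,294),.066))
print('tray grip',P(xt,-.095,0),'home',P(xr,-.001,0),'home grip',P(xr,-.096,0))
print('cup rim',at(cm,584,221,.106))
S=imaging.camera_model('scene');t=imaging.camera_model('top')
# check in the other cams
for n,c in (('scene',S),('top',t)): print(n,[proj(c,[*P(xr,-.055*i,.064*j),.056]).round(0) for i in(1,-1) for j in (1,-1)], proj(c,[*P(xr,-.068,0),.152]).round(0),proj(c,[*P(xt,-.095,0),.042]).round(0))
E
```

```text
rack [ 0.5107  0.0707 -1.0955] [[0.5, -0.7], [-0.2, -1.6], [0.3, 0.9], [-0.9, 0.8], [0.1, 1.8], [0.0, -0.7]]
tray [ 0.4916  0.2584 -1.103 ] [[-0.0, -1.0], [0.6, -0.4], [1.3, 0.8], [-0.1, 0.4], [-1.6, -0.6], [-0.3, 1.9]]
guide [0.47956722 0.13116825] knob [0.4768168  0.12798465 0.148     ] [0.47811298 0.12945061 0.066     ]
tray grip [0.44873906 0.34314499] home [0.51022785 0.07159539] home grip [0.46675383 0.15606437]
cup rim [ 0.56295434 -0.11997514  0.106     ]
scene [array([303., 203.]), array([285., 246.]), array([350., 213.]), array([336., 258.])] [286. 191.] [218. 189.]
top [array([304., 184.]), array([324., 223.]), array([337., 167.]), array([358., 206.])] [308. 203.] [238. 217.]
```

Emit:
{"fn": "move_arm", "kwargs": {
  "deltas": "0 0 0 -0.09 -0.55 0 1;0 0 0 -0.09 -0.55 0 1;0 0 0 0 0 -0.8 1;0 0 0 0 0 -0.8 1;0 0 0 0 0 -0.8 1;0 0 0 0 0 -0.6 1;0 0 0 0 0 0 1;0 0 0 0 0 0 1",
  "squeeze": 20
}}

```text
time_s: 4.6
ee_pos: [0.4796, 0.1325, 0.1392]
ee_rot: [-0.452, 1.97, -1.969]
ft_force: [0.2, 0.8, -0.6]
gripper_width: 0.0878
```

Emit:
{"fn": "move_arm", "kwargs": {
  "deltas": "0 0 0 -0.03 -0.06 -0.33 1;0 0 0 0 0 0 1;0 0 0 0 0 0 -1;0 0 0 0 0 0 -1;0 0 0 0 0 0 -1;0 0 0 0 0 0 -1;0 0 0 0 0 0 -1;0 0 0 0 0 0 -1",
  "squeeze": 15
}}

```text
time_s: 5.6
ee_pos: [0.4768, 0.1283, 0.1182]
ee_rot: [-0.454, 1.97, -1.97]
ft_force: [0.5, -0.9, 0.5]
gripper_width: 0.0301
```

```bash
python3 -c "
from h import *
s=get_state();print(s['gripper_width'],s['ee_pos'],s['ft_force'],s['torque'])"
```

```text
0.030086234718153537 [0.47683206 0.12830873 0.1181985 ] [ 0.48313008 -0.94342394  0.46937022] [ 0.01574725 -0.02414452 -0.05297149]
```

Still closing; continue.

Emit:
{"fn": "move_arm", "kwargs": {
  "deltas": "0 0 0 0 0 0 -1;0 0 0 0 0 0 -1;0 0 0 0 0 0 -1;0 0 0 0 0 0 -1",
  "squeeze": 25
}}

```text
time_s: 6.1
ee_pos: [0.4769, 0.1283, 0.1182]
ee_rot: [-0.454, 1.97, -1.97]
ft_force: [0.3, 0.5, 0.0]
gripper_width: 0.0004
```

Run:
```python
from h import *
c='wrist';cm=imaging.camera_model(c);im=snap(c);np.savez('w2.npz',K=cm['intrinsics'],P=cm['pose'])
s=snap('scene')
a=im[:,:,::-1]; b=cv2.resize(s[130:330,200:450,::-1],None,fx=1.0,fy=1.0)
b=cv2.resize(s[170:270,240:360,::-1],None,fx=3.3,fy=2*1,interpolation=cv2.INTER_CUBIC) if 0 else cv2.resize(s[165:265,230:390,::-1],(640,400),interpolation=cv2.INTER_CUBIC)
cv2.imwrite('pics/w2.png',cv2.resize(np.vstack([a,b]),(480,600)))
```

```text
(no output)
```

View pics/w2.png

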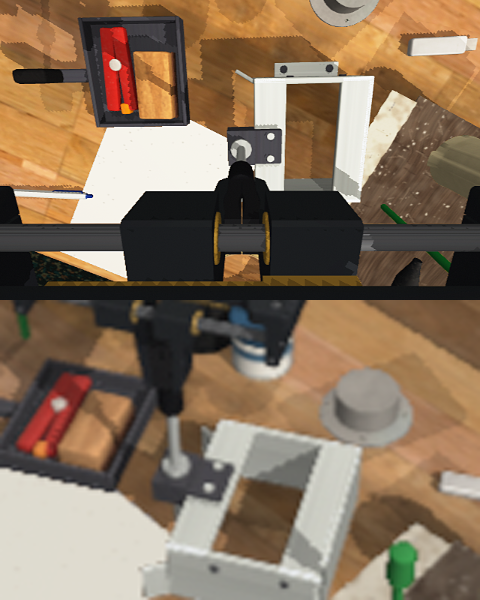

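Run:
```python
from h import *
d=np.load('w2.npz');cm={'intrinsics':d['K'],'pose':d['P']}
tcp=get_state()['ee_pos'];print(tcp,proj(cm,tcp),proj(cm,tcp+[0,0,.019]))
for p in [(.4779,.1303)]: 
  for z in (.124,.152): print(z,proj(cm,[*p,z]))
im=cv2.imread('pics/w2.png')
print(at(cm,320,225,.15),'collar',at(cm,320,201,.067))
# hi-res crop
from workcell import imaging
a=snap('wrist')[150:330,220:420,::-1];cv2.imwrite('pics/w2c.png',cv2.resize(a,None,fx=3,fy=3,interpolation=cv2.INTER_CUBIC))
```

```text
[0.47683502 0.1283184  0.1182282 ] [322.84642236 228.1443558 ] [322.91891009 241.44145279]
0.124 [320.46221545 228.77921309]
0.152 [320.18195595 250.26110587]
[0.4884823  0.13555788 0.15      ] collar [0.47679987 0.13042315 0.067     ]
```

View pics/w2c.png

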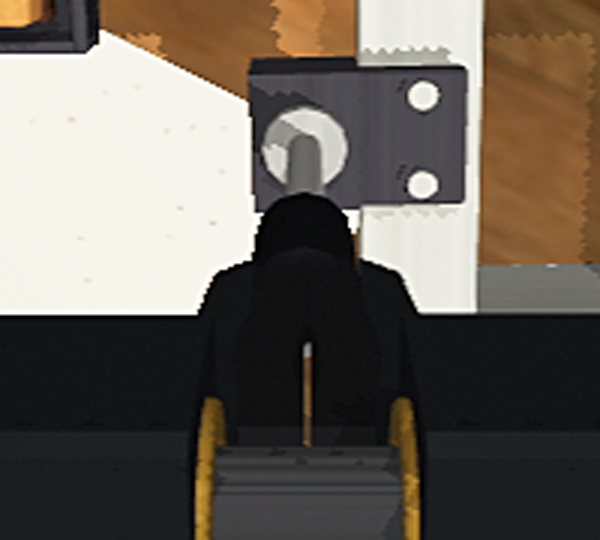

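Run:
```python
from h import *
s=snap('scene')[:,:,::-1].copy();o=cv2.imread('pics/scene1.png')
S=imaging.camera_model('scene');tcp=get_state()['ee_pos']
print('tcp',proj(S,tcp),'grasp',proj(S,tcp+[0,0,.019]),'knob bot/top',proj(S,[.478,.130,.124]),proj(S,[.478,.130,.152]))
d=np.load('w2.npz');cm={'intrinsics':d['K'],'pose':d['P']}
print('collar top exp',proj(cm,[.478,.130,.069]))
f=lambda a:cv2.resize(np.clip(a[150:240,262:322].astype(float)*1.8,0,255).astype(np.uint8),None,fx=6,fy=6,interpolation=cv2.INTER_CUBIC)
cv2.imwrite('pics/cmp.png',np.hstack([f(o),f(s)]))
```

```text
tcp [286.97256702 204.05707753] grasp [286.44624743 197.52817134] knob bot/top [286.64639067 201.40506908] [285.85441885 191.61425208]
collar top exp [321.27975264 200.58007902]
```

View pics/cmp.png

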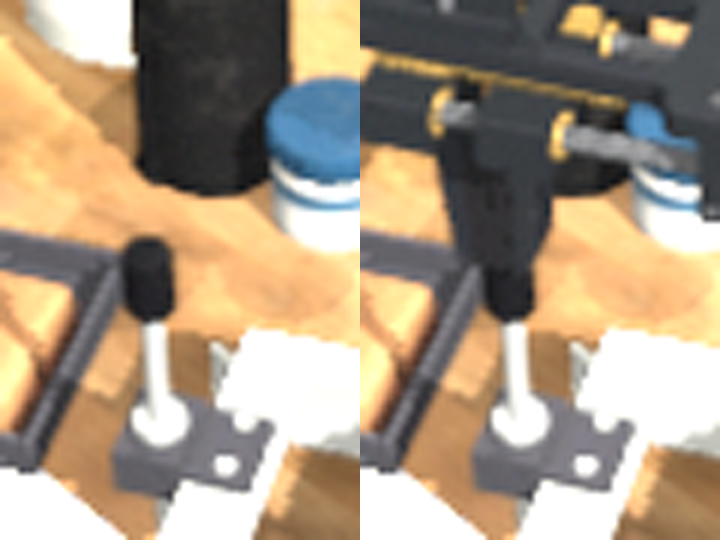

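Emit:
{"fn": "move_arm", "kwargs": {
  "deltas": "0 0 0 0 0 0.4 -1;0 0 0 0 0 0.4 -1;0 0 0 0 0 0 -1"
}}

```text
time_s: 6.68
ee_pos: [0.478, 0.1288, 0.1675]
ee_rot: [-0.45, 1.969, -1.968]
ft_force: [0.7, -0.5, -1.1]
gripper_width: 0.0007
```

Run:
```python
from h import *
st=get_state();print(st['ee_pos'],st['gripper_width'],st['ft_force'])
s=snap('scene')[:,:,::-1];w=snap('wrist')[:,:,::-1]
f=lambda a:cv2.resize(np.clip(a[150:240,262:322].astype(float)*1.8,0,255).astype(np.uint8),None,fx=6,fy=6,interpolation=cv2.INTER_CUBIC)
g=cv2.resize(np.clip(w[150:330,230:410].astype(float)*2.2,0,255).astype(np.uint8),(400,540)) 
cv2.imwrite('pics/cmp2.png',np.hstack([f(s),g]))
```

```text
[0.47798853 0.12879579 0.16746094] 0.0006659725168865621 [ 0.7437219  -0.49421945 -1.13615724]
```

View pics/cmp2.png

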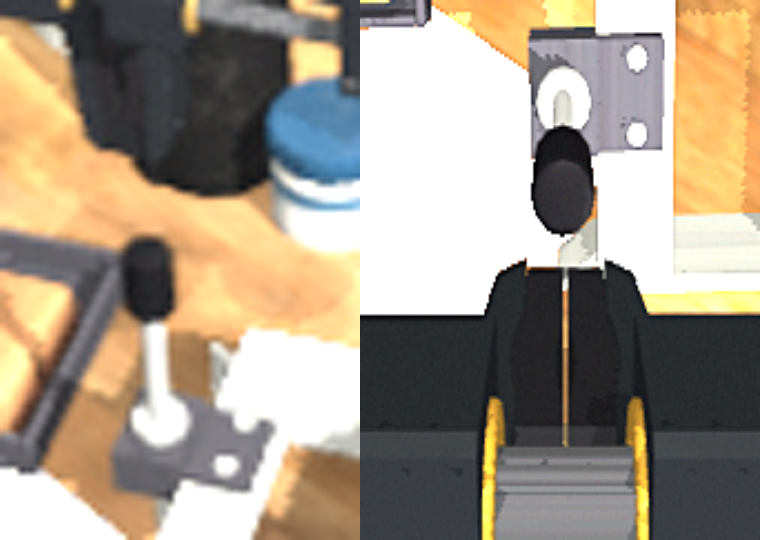

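The pictures show that the fingertips sit about 35 mm above the reported TCP. The shut fingers passed just over the knob (knob untouched at crop (148,280), tips well above). The open-finger geometry in the wrist view agrees: tip depth 0.156 m against 0.195 m expected. I'll go down by that extra amount.

Emit:
{"fn": "move_arm", "kwargs": {
  "deltas": "0 0 0 0 0 0 0.2;0 0 0 0 0 0 0.2;0 0 0 0 0 0 0.2;0 0 0 0 0 0 0.2;0 0 0 0 0 0 0.2;0 0 0 0 0.02 -0.4 0.2;0 0 0 0 0 -0.4 0.2;0 0 0 0 0 -0.4 0.2;0 0 0 0 0 -0.17 0.2;0 0 0 0 0 0 0.2;0 0 0 0 0 0 -1;0 0 0 0 0 0 -1;0 0 0 0 0 0 -1;0 0 0 0 0 0 -1;0 0 0 0 0 0 -1;0 0 0 0 0 0 -1",
  "squeeze": 25
}}

```text
time_s: 8.78
ee_pos: [0.4772, 0.1296, 0.0843]
ee_rot: [-0.453, 1.97, -1.97]
ft_force: [0.2, -1.0, 3.3]
gripper_width: 0.017
```

Emit:
{"fn": "move_arm", "kwargs": {
  "deltas": "0 0 0 0 0 0.5 -1;0 0 0 0 0 0.5 -1;0 0 0 0 0 0.5 -1;0 0 0 0 0 0.5 -1;0 0 0 0 0 0.4 -1;0 0 0 0 0 0 -1"
}}

```text
time_s: 9.52
ee_pos: [0.4777, 0.1299, 0.2291]
ee_rot: [-0.45, 1.969, -1.969]
ft_force: [-0.3, 0.7, -1.0]
gripper_width: 0.0172
```

Run:
```python
from h import *
snap('scene','s3.png')
for q in ('rod','cup'):
  for r in imaging.find_in(q,'scene')[:5]: print(q,round(r['score'],2),(np.array(r['bbox'])*[640,400,640,400]).round(0))
st=get_state();print(st['ee_pos'],st['gripper_width'])
```

```text
rod 0.67 [233. 153.  13.  46.]
rod 0.67 [317. 320.  13.  42.]
rod 0.6 [284. 163.  14.  62.]
rod 0.54 [361. 270.  18.  51.]
cup 0.61 [407. 264.  43.  62.]
[0.47602403 0.12903504 0.22686704] 0.017000254758525513
```

Emit:
{"fn": "move_arm", "kwargs": {
  "deltas": "0 0 0 0.48 -0.4 0 -1;0 0 0 0.48 -0.6 0 -1;0 0 0 0.47 -0.6 0 -1;0 0 0 0 -0.6 0 -1;0 0 0 0 -0.6 0 -1;0 0 0 0 -0.6 0 -1;0 0 0 0 -0.5 0 -1;0 0 0 0 -0.25 0 -1;0 0 0 0 0 0 -1;0 0 0 0 0 0 -1"
}}

```text
time_s: 10.92
ee_pos: [0.5627, -0.1174, 0.2278]
ee_rot: [-0.456, 1.97, -1.967]
ft_force: [-0.2, 0.2, -0.7]
gripper_width: 0.017
```

Run:
```python
from h import *
w=imaging.camera_model('wrist');a=snap('wrist')[:,:,::-1];S=imaging.camera_model('scene');s=snap('scene')[:,:,::-1]
for c in ('wrist','scene','top'):
  if c=='top': snap('top')
  for r in imaging.find_in('cup',c)[:1]: print(c,round(r['score'],2),(np.array(r['bbox'])*[640,400,640,400]).round(0))
p=get_state()['ee_pos'];print(p,'foot exp wrist',proj(w,[p[0],p[1],p[2]-.08]),'scene',proj(S,[p[0],p[1],p[2]-.08]))
print('cuprim exp scene',proj(S,[.563,-.12,.106]),'wrist',proj(w,[.563,-.12,.106]))
b=cv2.resize(s[160:310,330:490],(480,450),interpolation=cv2.INTER_CUBIC)
a2=cv2.resize(a[100:350,200:440],(320,333));a2=np.vstack([a2,np.zeros((117,320,3),np.uint8)])
cv2.imwrite('pics/over.png',np.hstack([b,a2]))
```

```text
scene 0.67 [406. 265.  41.  62.]
top 0.69 [396. 177.  31.  24.]
[ 0.56275636 -0.11878308  0.22813935] foot exp wrist [324.40182725 192.58228319] scene [414.11122438 233.90174572]
cuprim exp scene [411.12046372 248.48818752] wrist [325.50434564 180.88386022]
```

View pics/over.png

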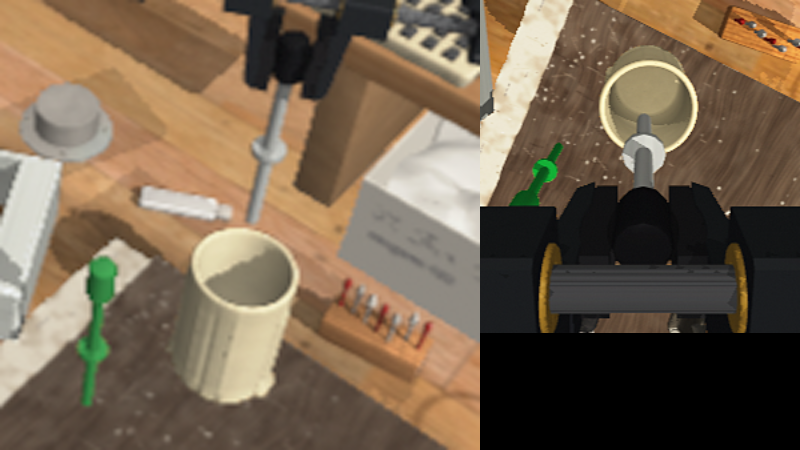

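Rod foot at scene (414,234) and cup rim centre at (411,250), both within 2 px of the prediction, so the rod is centred over the cup. Lowering.

Emit:
{"fn": "move_arm", "kwargs": {
  "deltas": "0 0 0 0 0 -0.4 -1;0 0 0 0 0 -0.4 -1;0 0 0 0 0 -0.4 -1;0 0 0 0 0 -0.4 -1;0 0 0 0 0 -0.35 -1;0 0 0 0 0 -0.25 -1;0 0 0 0 0 0 -1;0 0 0 0 0 0 -1"
}}

```text
time_s: 12.22
ee_pos: [0.5633, -0.1194, 0.0967]
ee_rot: [-0.452, 1.969, -1.97]
ft_force: [-0.1, -0.4, -0.8]
gripper_width: 0.0168
```

Emit:
{"fn": "move_arm", "kwargs": {
  "deltas": "0 0 0 0 0 -0.07 -1;0 0 0 0 0 0 -1;0 0 0 0 0 -0.04 -1;0 0 0 0 0 0 -1"
}}

```text
time_s: 12.72
ee_pos: [0.5625, -0.1195, 0.0893]
ee_rot: [-0.454, 1.97, -1.97]
ft_force: [0.8, 0.6, -0.0]
gripper_width: 0.017
```

Emit:
{"fn": "move_arm", "kwargs": {
  "deltas": "0 0 0 0 0 -0.04 -1;0 0 0 0 0 0 -0.4;0 0 0 0 0 0 -0.2;0 0 0 0 0 0 0;0 0 0 0 0 0 0.2;0 0 0 0 0 0 0.2;0 0 0 0 0 0 0.2;0 0 0 0 0 0.4 0.2;0 0 0 0 0 0.8 0.2;0 0 0 0 0 0.8 0.2;0 0 0 0 0 0.8 0.2;0 0 0 0 0 0 0.2"
}}

```text
time_s: 14.22
ee_pos: [0.5653, -0.1194, 0.2589]
ee_rot: [-0.445, 1.964, -1.97]
ft_force: [-0.1, 0.6, 0.2]
gripper_width: 0.0527
```

Run:
```python
from h import *
a=snap('wrist')[:,:,::-1];s=snap('scene')[:,:,::-1];cv2.imwrite('pics/s4.png',s)
for q in ('rod','cup'):
  for r in imaging.find_in(q,'scene')[:5]: print(q,round(r['score'],2),(np.array(r['bbox'])*[640,400,640,400]).round(0))
b=cv2.resize(s[160:310,330:490],(480,450),interpolation=cv2.INTER_CUBIC)
a2=cv2.resize(a[80:330,200:440],(320,333));a2=np.vstack([a2,np.zeros((117,320,3),np.uint8)])
cv2.imwrite('pics/placed.png',np.hstack([b,a2]));print(get_state()['ee_pos'])
```

```text
rod 0.91 [318. 320.  10.  43.]
rod 0.79 [411. 247.  17.  31.]
rod 0.68 [363. 271.  14.  52.]
rod 0.48 [233. 154.  15.  52.]
cup 0.59 [405. 265.  41.  63.]
[ 0.56150404 -0.11965572  0.25361934]
```

View pics/placed.png

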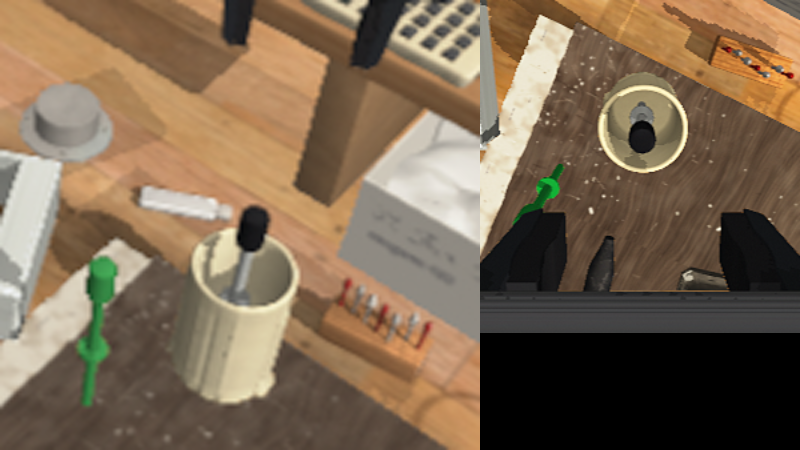

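The rod stands knob up in the upright cup: scene crop knob (253,228), foot inside the rim. That is 11 pictures viewed, and I keep the last one for the end. Next I travel to the tray grip, turning the jaws across the tray with the camera on the tray side, away from the laptop.

Emit:
{"fn": "move_arm", "kwargs": {
  "deltas": "0 0 -0.1 -0.21 0.7 0 0.2;0 0 -0.11 -0.21 0.8 0 0.2;0 0 -0.11 -0.21 0.8 0 0.2;0 0 -0.11 -0.21 0.8 0 0.2;0 0 -0.11 -0.21 0.8 0 0.2;0 0 -0.11 -0.21 0.8 0 0.2;0 0 -0.11 -0.21 0.8 0 0.2;0 0 -0.11 -0.21 0.8 0 0.2;0 0 -0.11 -0.2 0.8 0 0.2;0 0 0 0 0.6 0 0.2;0 0 0 0 0 0 0.2;0 0 0 0 0 0 0.2"
}}

```text
time_s: 15.92
ee_pos: [0.4563, 0.2932, 0.2462]
ee_rot: [-0.813, -1.63, 1.673]
ft_force: [-0.7, -1.1, 0.6]
gripper_width: 0.053
```

```bash
cat >> h.py <<'E'
def pose():
    from scipy.spatial.transform import Rotation as R
    s=get_state();r=R.from_rotvec(s['ee_rot']).as_matrix();print(s['time_s'],s['ee_pos'].round(4),'jaw',np.degrees(np.arctan2(r[1,2],r[0,2])).round(2),'down',r[:,1].round(3),s['gripper_width'].round(4),s['ft_force'].round(1),'j',s['joints'].round(2))
E
python3 - <<'E'
from h import *
pose()
cm=imaging.camera_model('wrist');im=snap('wrist','w5.png');np.savez('w5.npz',K=cm['intrinsics'],P=cm['pose'])
for q in ('tray','tray_grip','rack'):
  for r in imaging.find_in(q,'wrist')[:2]: print(q,round(r['score'],2),(np.array(r['bbox'])*[640,400,640,400]).round(0))
def P(x,a,b,z):c,s=np.cos(x[2]),np.sin(x[2]);return np.array([x[0]+c*a-s*b,x[1]+s*a+c*b,z])
xt=[.4916,.2584,-1.103];print([proj(cm,P(xt,a,b,z)).round(1) for a,b,z in [(-.05,.055,.02),(.05,.055,.02),(.05,-.055,.02),(-.05,-.055,.02),(-.111,0,.042),(-.079,0,.042)]])
E
```

```text
Traceback (most recent call last):
  File "h.py", line 17, in pose
    s=get_state();r=R.from_rotvec(s['ee_rot']).as_matrix();print(s['time_s'],s['ee_pos'].round(4),'jaw',np.degrees(np.arctan2(r[1,2],r[0,2])).round(2),'down',r[:,1].round(3),s['gripper_width'].round(4),s['ft_force'].round(1),'j',s['joints'].round(2))
                                                                                                                                                                              ^^^^^^^^^^^^^^^^^^^^^^^^
AttributeError: 'float' object has no attribute 'round'
```

```bash
sed -i "s/s\['gripper_width'\].round(4)/round(s['gripper_width'],4)/" h.py
python3 - <<'E'
from h import *
pose()
cm=imaging.camera_model('wrist');im=snap('wrist','w5.png');np.savez('w5.npz',K=cm['intrinsics'],P=cm['pose'])
for q in ('tray','tray_grip','rack'):
  for r in imaging.find_in(q,'wrist')[:2]: print(q,round(r['score'],2),(np.array(r['bbox'])*[640,400,640,400]).round(0))
def P(x,a,b,z):c,s=np.cos(x[2]),np.sin(x[2]);return np.array([x[0]+c*a-s*b,x[1]+s*a+c*b,z])
xt=[.4916,.2584,-1.103];print([proj(cm,P(xt,a,b,z)).round(1) for a,b,z in [(-.05,.055,.02),(.05,.055,.02),(.05,-.055,.02),(-.05,-.055,.02),(-.111,0,.042),(-.079,0,.042)]])
E
```

```text
15.925 [0.4563 0.2932 0.2462] jaw -143.68 down [-0.033 -0.009 -0.999] 0.053 [-0.7 -1.1  0.6] j [-1.06  0.63  0.71  1.75 -0.49  0.98 -2.65]
tray 0.95 [311. 138. 105. 150.]
tray_grip 0.59 [310. 135. 107. 149.]
rack 0.81 [393.  22. 147.  43.]
[array([255.7, 150.6]), array([266.2,  60.9]), array([364.1,  78.7]), array([347.4, 165.5]), array([293.8, 212.2]), array([297.8, 186.1])]
```

The last joint hit its range end, so I turn the other way (a half turn gives the same grasp). The tray's detected box agrees with my pose to about 2 px.

Emit:
{"fn": "move_arm", "kwargs": {
  "deltas": "0 0 0.118 0 0.1 0 0.2;0 0 0.118 0 0.1 0 0.2;0 0 0.118 0 0.1 0 0.2;0 0 0.118 0 0.1 0 0.2;0 0 0.118 0 0.1 0 0.2;0 0 0.118 0 0.1 0 0.2;0 0 0.118 0 0.1 0 0.2;0 0 0.118 0 0.1 0 0.2;0 0 0.118 0 0 0 0.2;0 0 0.118 0 0 0 0.2;0 0 0.118 0 0 0 0.2;0 0 0.118 0 0 0 0.2;0 0 0.118 0 0 0 0.2;0 0 0.118 0 0 0 0.2;0 0 0.118 0 0 0 0.2;0 0 0.118 0 0 0 0.2;0 0 0 0 0 0 0.2;0 0 0 0 0 0 0.2"
}}

```text
time_s: 18.38
ee_pos: [0.4572, 0.3418, 0.2473]
ee_rot: [-1.372, 0.844, -0.888]
ft_force: [-0.5, 0.7, 0.7]
gripper_width: 0.0529
```

```bash
cat > tgt.py <<'E'
from h import *
import sys
from scipy.spatial.transform import Rotation as R
# desired jaw yaw deg, tcp xyz -> row numbers
def need(yaw,p):
    s=get_state();r=R.from_rotvec(s['ee_rot']);a=np.radians(yaw)
    z=np.array([np.cos(a),np.sin(a),0]);y=np.array([0,0,-1.]);D=R.from_matrix(np.c_[np.cross(y,z),y,z])
    print('turn',((D*r.inv()).as_rotvec()/(np.pi/2)).round(3),'shift',((np.array(p)-s['ee_pos'])/.06).round(3))
pose();v=[float(i) for i in sys.argv[1:]];need(v[0],v[1:])
E
python3 tgt.py 26.9 .4487 .3431 .246
```

```text
18.375 [0.4572 0.3418 0.2473] jaw 26.03 down [ 0.032  0.001 -0.999] 0.0529 [-0.5  0.7  0.7] j [-0.64  0.55 -0.15  1.71  0.13  0.87 -0.4 ]
turn [-0.001  0.021  0.01 ] shift [-0.141  0.021 -0.022]
```

Emit:
{"fn": "move_arm", "kwargs": {
  "deltas": "0 0.021 0.01 -0.14 0.02 0 0.2;0 0 0 0 0 -0.7 0.2;0 0 0 0 0 -0.7 0.2;0 0 0 0 0 -0.7 0.2;0 0 0 0 0 -0.5 0.2;0 0 0 0 0 0 0.2;0 0 0 0 0 0 0.2"
}}

```text
time_s: 19.25
ee_pos: [0.449, 0.3444, 0.0922]
ee_rot: [-1.394, 0.854, -0.852]
ft_force: [0.2, -0.0, -0.3]
gripper_width: 0.053
```

```bash
python3 tgt.py 26.9 .4487 .3431 -.022
```

```text
19.25 [0.449  0.3444 0.0922] jaw 27.15 down [ 0.     0.003 -1.   ] 0.053 [ 0.2 -0.  -0.3] j [-0.66  0.77 -0.13  1.85  0.18  0.54 -0.43]
turn [-0.002  0.    -0.003] shift [-0.004 -0.021 -1.903]
```

Emit:
{"fn": "move_arm", "kwargs": {
  "deltas": "0 0 0 0 -0.02 -0.5 0.2;0 0 0 0 0 -0.5 0.2;0 0 0 0 0 -0.45 0.2;0 0 0 0 0 -0.35 0.2;0 0 0 0 0 0 0.2;0 0 0 0 0 0 0.2",
  "squeeze": 15
}}

```text
time_s: 20.0
ee_pos: [0.4494, 0.3433, -0.0153]
ee_rot: [-1.393, 0.854, -0.852]
ft_force: [-0.7, -0.1, 0.2]
gripper_width: 0.0525
```

```bash
python3 tgt.py 26.9 .4487 .3431 -.022
```

```text
20.0 [ 0.4494  0.3433 -0.0153] jaw 27.15 down [ 0.001  0.003 -1.   ] 0.0525 [-0.7 -0.1  0.2] j [-0.68  0.95 -0.08  1.88  0.21  0.32 -0.46]
turn [-0.002  0.001 -0.003] shift [-0.012 -0.004 -0.112]
```

Emit:
{"fn": "move_arm", "kwargs": {
  "deltas": "0 0 0 0 0 -0.1 0.2;0 0 0 0 0 0 -1;0 0 0 0 0 0 -1;0 0 0 0 0 0 -1;0 0 0 0 0 0 -1;0 0 0 0 0 0 -1;0 0 0 0 0 0 -1;0 0 0 0 0 0 -1",
  "squeeze": 45
}}

```text
time_s: 21.0
ee_pos: [0.4485, 0.3425, -0.0228]
ee_rot: [-1.396, 0.854, -0.852]
ft_force: [-0.0, 0.5, 0.8]
gripper_width: 0.0135
```

```bash
python3 tgt.py 26.9 .4487 .3431 -.022
```

```text
21.0 [ 0.4485  0.3425 -0.0228] jaw 27.16 down [-0.001  0.002 -1.   ] 0.0135 [-0.   0.5  0.8] j [-0.69  0.96 -0.08  1.88  0.21  0.31 -0.46]
turn [-0.001 -0.    -0.003] shift [0.004 0.009 0.013]
```

The tray grip is pinched (13.5 mm). Next, slide it sideways 70 mm onto the rack's axis.

Emit:
{"fn": "move_arm", "kwargs": {
  "deltas": "0 0 0 -0.06 -0.03 0 -1;0 0 0 -0.13 -0.067 0 -1;0 0 0 -0.13 -0.067 0 -1;0 0 0 -0.13 -0.067 0 -1;0 0 0 -0.13 -0.067 0 -1;0 0 0 -0.13 -0.067 0 -1;0 0 0 -0.13 -0.067 0 -1;0 0 0 -0.13 -0.067 0 -1;0 0 0 -0.07 -0.04 0 -1;0 0 0 0 0 0 -1;0 0 0 0 0 0 -1"
}}

```text
time_s: 22.38
ee_pos: [0.3851, 0.3097, -0.0228]
ee_rot: [-1.398, 0.855, -0.852]
ft_force: [-0.9, -0.2, 1.9]
gripper_width: 0.0136
```

```bash
python3 tgt.py 27.2 .3862 .3104 -.022
python3 - <<'E'
from h import *
p=get_state()['ee_pos']-[.5098,.0702,0];u=np.array([.4576,-.8892]);v=np.array([.8892,.4576]);print('rack a,b',p[:2]@u,p[:2]@v)
s=snap('scene','s6.png');S=imaging.camera_model('scene')
for q in ('tray','rack','sanding_block','spring_clamp'):
  for r in imaging.find_in(q,'scene')[:1]:
    b=np.array(r['bbox'])*[640,400,640,400];print(q,round(r['score'],2),b.round(0),at(S,b[0],b[1],.015).round(3))
E
```

```text
22.375 [ 0.3851  0.3097 -0.0228] jaw 27.16 down [-0.002  0.001 -1.   ] 0.0136 [-0.9 -0.2  1.9] j [-0.75  0.93 -0.03  2.09  0.21  0.12 -0.5 ]
turn [-0.    -0.002  0.   ] shift [0.019 0.012 0.014]
rack a,b -0.26999778047572437 -0.0013368556335112275
tray 0.89 [241. 227.  66.  47.] [0.42  0.23  0.015]
rack 0.77 [314. 243.  71.  79.] [0.5   0.076 0.015]
sanding_block 0.8 [252. 231.  26.  25.] [0.429 0.202 0.015]
spring_clamp 0.68 [234. 227.  25.  28.] [0.411 0.242 0.015]
```

Emit:
{"fn": "move_arm", "kwargs": {
  "deltas": "0 0 0 0.02 0.01 0 -1;0 0 0 0.095 -0.185 0 -1;0 0 0 0.095 -0.185 0 -1;0 0 0 0.095 -0.185 0 -1;0 0 0 0.095 -0.185 0 -1;0 0 0 0.095 -0.185 0 -1;0 0 0 0.095 -0.185 0 -1;0 0 0 0.095 -0.185 0 -1;0 0 0 0 0 0 -1"
}}

```text
time_s: 23.75
ee_pos: [0.4283, 0.2301, -0.0229]
ee_rot: [-1.397, 0.856, -0.856]
ft_force: [2.5, -1.3, 0.3]
gripper_width: 0.014
```

```bash
cat > ab.py <<'E'
from h import *
pose();s=get_state();p=s['ee_pos']-[.5098,.0702,0];u=np.array([.4576,-.8892]);v=np.array([.8892,.4576]);f=s['ft_force'][:2]
print('rack a,b mm',(p[:2]@u*1e3).round(1),(p[:2]@v*1e3).round(1),'F',f@u,f@v,'T',s['torque'].round(2))
E
python3 ab.py
```

```text
23.75 [ 0.4283  0.2301 -0.0229] jaw 26.96 down [-0.    -0.001 -1.   ] 0.014 [ 2.5 -1.3  0.3] j [-0.57  0.93 -0.04  2.12  0.29  0.1  -0.41]
rack a,b mm -179.5 0.7 F 2.3331642690367076 1.603751657905362 T [-0.31 -0.52  0.05]
```

Emit:
{"fn": "move_arm", "kwargs": {
  "deltas": "0 0 0 0.067 -0.13 0 -1;0 0 0 0.067 -0.13 0 -1;0 0 0 0.067 -0.13 0 -1;0 0 0 0.067 -0.13 0 -1;0 0 0 0 0 0 -1"
}}

```text
time_s: 24.38
ee_pos: [0.4441, 0.1996, -0.0229]
ee_rot: [-1.397, 0.855, -0.855]
ft_force: [1.7, -1.1, 0.3]
gripper_width: 0.0137
```

```bash
python3 ab.py
```

```text
24.375 [ 0.4441  0.1996 -0.0229] jaw 27.02 down [-0. -0. -1.] 0.0137 [ 1.7 -1.1  0.3] j [-0.49  0.93 -0.04  2.11  0.33  0.1  -0.37]
rack a,b mm -145.1 0.8 F 1.704675411921016 1.0034062048368844 T [-0.19 -0.45  0.08]
```

Emit:
{"fn": "move_arm", "kwargs": {
  "deltas": "0 0 0 0.067 -0.13 0 -1;0 0 0 0.067 -0.13 0 -1;0 0 0 0.067 -0.13 0 -1;0 0 0 0.067 -0.13 0 -1;0 0 0 0.03 -0.06 0 -1;0 0 0 0.03 -0.06 0 -1;0 0 0 0 0 0 -1"
}}

```text
time_s: 25.25
ee_pos: [0.4631, 0.1627, -0.0228]
ee_rot: [-1.396, 0.855, -0.853]
ft_force: [-1.1, 2.2, 2.0]
gripper_width: 0.0137
```

```bash
python3 ab.py
```

```text
25.25 [ 0.4631  0.1627 -0.0228] jaw 27.12 down [-0.001  0.001 -1.   ] 0.0137 [-1.1  2.2  2. ] j [-0.4   0.93 -0.05  2.1   0.36  0.12 -0.32]
rack a,b mm -103.6 0.8 F -2.4666518864475875 0.0042809886211527814 T [ 0.36 -0.03  0.02]
```

Emit:
{"fn": "move_arm", "kwargs": {
  "deltas": "0 0 0 0.015 -0.03 0 -1;0 0 0 0.015 -0.03 0 -1;0 0 0 0.015 -0.03 0 -1;0 0 0 0 0 0 -1"
}}

```text
time_s: 25.75
ee_pos: [0.4657, 0.1577, -0.0228]
ee_rot: [-1.396, 0.855, -0.852]
ft_force: [-1.9, 3.4, 2.8]
gripper_width: 0.0135
```

```bash
python3 ab.py
```

```text
25.75 [ 0.4657  0.1577 -0.0228] jaw 27.14 down [-0.001  0.001 -1.   ] 0.0135 [-1.9  3.4  2.8] j [-0.39  0.93 -0.06  2.1   0.37  0.12 -0.31]
rack a,b mm -98.0 0.9 F -3.8823662115370685 -0.13312791646009647 T [0.67 0.2  0.05]
```

Emit:
{"fn": "move_arm", "kwargs": {
  "deltas": "0 0 0 0.015 -0.03 0 -1;0 0 0 0 0 0 -1"
}}

```text
time_s: 26.0
ee_pos: [0.4666, 0.156, -0.0228]
ee_rot: [-1.396, 0.855, -0.852]
ft_force: [-1.8, 2.3, 2.9]
gripper_width: 0.0136
```

```bash
python3 ab.py
```

```text
26.0 [ 0.4666  0.156  -0.0228] jaw 27.15 down [-0.001  0.001 -1.   ] 0.0136 [-1.8  2.3  2.9] j [-0.38  0.93 -0.06  2.1   0.37  0.12 -0.31]
rack a,b mm -96.0 0.9 F -2.8768777957147105 -0.5487967386257577 T [0.68 0.17 0.04]
```

No contact yet (about 3 N, friction only), so continue in small steps.

Emit:
{"fn": "move_arm", "kwargs": {
  "deltas": "0 0 0 0.015 -0.03 0 -1;0 0 0 0 0 0 -1"
}}

```text
time_s: 26.25
ee_pos: [0.4674, 0.1543, -0.0228]
ee_rot: [-1.396, 0.855, -0.852]
ft_force: [-1.2, 3.8, 2.8]
gripper_width: 0.0137
```

```bash
python3 ab.py
```

```text
26.25 [ 0.4674  0.1543 -0.0228] jaw 27.16 down [-0.001  0.002 -1.   ] 0.0137 [-1.2  3.8  2.8] j [-0.38  0.93 -0.06  2.1   0.37  0.12 -0.31]
rack a,b mm -94.2 0.8 F -3.9535648588087757 0.6865727246038211 T [0.81 0.28 0.02]
```

Emit:
{"fn": "move_arm", "kwargs": {
  "deltas": "0 0 0 0.015 -0.03 0 -1;0 0 0 0 0 0 -1"
}}

```text
time_s: 26.5
ee_pos: [0.4674, 0.1544, -0.0229]
ee_rot: [-1.395, 0.855, -0.849]
ft_force: [-4.0, 7.5, 4.7]
gripper_width: 0.0136
```

```bash
python3 ab.py
```

```text
26.5 [ 0.4674  0.1544 -0.0229] jaw 27.27 down [-0.002  0.004 -1.   ] 0.0136 [-4.   7.5  4.7] j [-0.37  0.93 -0.06  2.1   0.37  0.12 -0.3 ]
rack a,b mm -94.3 0.8 F -8.486558522244625 -0.07532877182218334 T [ 1.41  0.67 -0.01]
```

Emit:
{"fn": "move_arm", "kwargs": {
  "deltas": "0 0 0 0.015 -0.03 0 -1;0 0 0 0 0 0 -1"
}}

```text
time_s: 26.75
ee_pos: [0.4674, 0.1545, -0.0229]
ee_rot: [-1.394, 0.855, -0.845]
ft_force: [-6.1, 11.1, 5.9]
gripper_width: 0.0137
```

```bash
python3 ab.py
```

```text
26.75 [ 0.4674  0.1545 -0.0229] jaw 27.37 down [-0.003  0.006 -1.   ] 0.0137 [-6.1 11.1  5.9] j [-0.37  0.93 -0.06  2.1   0.38  0.12 -0.3 ]
rack a,b mm -94.3 0.8 F -12.65134522535478 -0.3862467480486709 T [ 2.09  1.14 -0.07]
```

Emit:
{"fn": "move_arm", "kwargs": {
  "deltas": "0 0 0 0 0 0 -0.4;0 0 0 0 0 0 0;0 0 0 0 0 0 0;0 0 0 0 0 0 0;0 0 0 0 0 0 0;0 0 0 0 0 0.3 0;0 0 0 0 0 0.6 0;0 0 0 0 0 0.8 0;0 0 0 0 0 0.8 0;0 0 0 0 0 0.8 0;0 0 0 0 0 0.8 0;0 0 0 -0.5 0.5 0 0;0 0 0 -0.5 0.5 0 0;0 0 0 0 0 0 0;0 0 0 0 0 0 0"
}}

```text
time_s: 28.62
ee_pos: [0.4096, 0.2101, 0.2231]
ee_rot: [-1.396, 0.854, -0.853]
ft_force: [0.7, -0.2, -0.2]
gripper_width: 0.044
```

Run:
```python
from h import *
pose()
cm=imaging.camera_model('wrist');w=snap('wrist','w7.png');np.savez('w7.npz',K=cm['intrinsics'],P=cm['pose']);s=snap('scene','s7.png')
for c in ('wrist','scene'):
  for q in ('tray','rack','rod','cup','sanding_block','spring_clamp','jar','black_body'):
    for r in imaging.find_in(q,c)[:1]: print(c,q,round(r['score'],2),(np.array(r['bbox'])*[640,400,640,400]).round(0))
a=cv2.resize(w[:,:,::-1],(480,300));b=cv2.resize(s[150:310,220:440,::-1],(792,576),interpolation=cv2.INTER_CUBIC)
cv2.imwrite('pics/f.png',b)
```

```text
28.625 [0.4096 0.2101 0.2231] jaw 27.13 down [-0.001  0.001 -1.   ] 0.044 [ 0.7 -0.2 -0.2] j [-0.36  0.46 -0.32  2.01  0.21  0.7  -0.34]
wrist tray 0.71 [334. 243.  72.  58.]
wrist rack 0.61 [341. 298. 117. 118.]
wrist rod 0.98 [569.  66. 140.  32.]
wrist cup 0.68 [333. 254.  73.  88.]
wrist spring_clamp 0.63 [322. 270.  14.   5.]
wrist jar 0.55 [501. 243.  59.  24.]
wrist black_body 0.65 [558. 223. 127.  94.]
scene tray 0.71 [300. 230.  64.  19.]
scene rack 0.63 [315. 242.  71.  82.]
scene rod 0.87 [318. 321.   8.  44.]
scene cup 0.74 [408. 265.  37.  62.]
scene sanding_block 0.5 [316. 176.  26.  25.]
scene spring_clamp 0.57 [309. 236.  22.  25.]
scene jar 0.84 [317. 177.  25.  29.]
scene black_body 0.88 [292. 158.  30.  50.]
```

View pics/f.png

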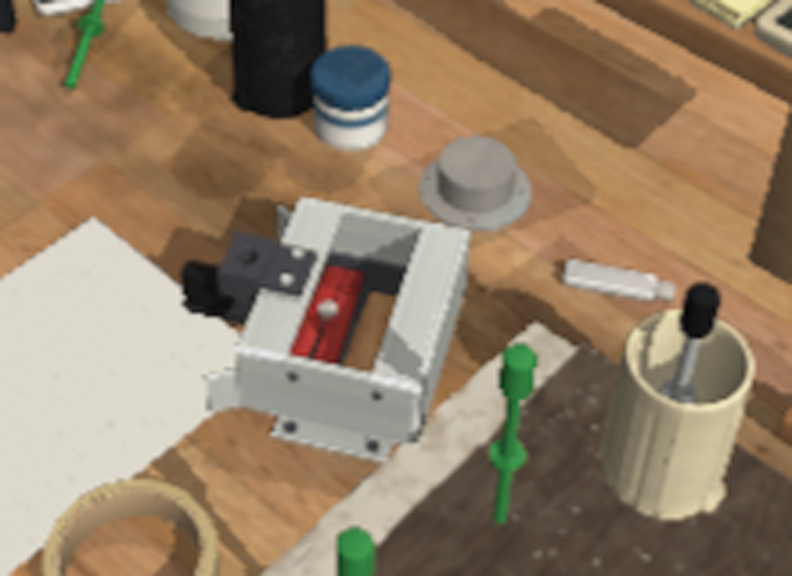

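```bash
python3 -c "
from h import *
pose();print(finish_job())"
```

```text
29.525 [0.4091 0.2108 0.2231] jaw 27.17 down [-0.001  0.002 -1.   ] 0.0441 [-0.2 -0.  -0.3] j [-0.36  0.46 -0.32  2.01  0.21  0.7  -0.34]
the job is handed in; nothing more can be done
None
```

The job is handed in at 29.5 s of the 67 s allowed; no verdict was given. I pulled the steel rod from the guide and stood it knob up in the cream cup. I then pinched the tray grip, slid the tray 70 mm sideways onto the rack's axis and pushed it in to a hard stop.

**Last checks that agreed:**
- **Rod and cup:** the final scene picture shows the rod knob up in the upright cup.
- **Tray:** it is in the rack with the clamp and block in it. While pushing, the grip stopped moving about 94 mm behind the rack's centre, against 95.5 mm expected. The push force rose from about 4 to 12.7 N with no further movement, about 1 mm off the middle and under 1° from straight.
- **Jar and black body:** their detections match the start picture to 1 px.
- **Gripper:** open, clear of everything and reading no load.

**What failed or disagreed:**
- **First rod grasp missed:** the fingertips are about 35 mm higher than the reported TCP. I saw this in the wrist and scene pictures and corrected both grasps for it.
- **First turn to the tray:** it hit the last joint's range end, so I used the opposite half turn.
- **Network reports:** some were wrong at the end. For example, "sanding_block" landed on the jar, and the first "rod" hit was a green look-alike. I judged those by the picture instead.
- **Not measured from pictures:** the tray's final pose relies on the contact force and arm position alone.

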